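Prop open the wide sausage bin

TASK

Two lidded wooden bins stand on the market stall's counter, both shut. Lift the lid of the wider bin, which has a tab at its front edge, until its steel stay springs up underneath, then lower the lid gently, without letting it drop, to rest on the stay and let go, so that it stands propped open by itself. Leave the narrower bin shut.

Things in the scene. Friction and masses are not known exactly. Their poses are not given: they have to be found in the camera images.
- wide_tab (a point): Grip point in the wide bin lid's lift tab, a dark wood tongue at mid front edge, 56 mm out, 24 wide (y), 16 thick. Point: mid-width and -thickness, 36 mm ahead of the box wall, 118 mm over the counter when shut. Axes turn with the lid: x to the hinge in the lid's plane, y along the hinge, z out of the lid's top. Level hinge line: 236 mm along +x, 8 mm along -z. Bin yaw within 0.35 rad.
- wide_lid (a joint): Angle (rad) of the wide bin's lid: 0 shut, grows as the tab rises, stop at 1.35. Fixed wooden box 200 deep (x), 280 wide (y), 110 mm high; wooden lid 206 x 325 x 12 mm, about 0.4 kg, hinged along the far top edge, swings freely and falls if let go. Lifting the tab takes about 2 N. Raise it past 1.15 to free the stay; lowered, it then rests on the stay at 1.01.
- wide_stay (a joint): Angle (rad) of the wide bin's stay, a flat steel bar 140 mm long pivoted outside the bin's left (+y) wall near the front, under the lid's overhang. 0: folded under the shut lid. A weak spring makes it follow the lid up by itself; once the lid passes 1.15 rad it snaps to its stop at 0.87 and then carries the lid. The robot need not touch it.
- narrow_lid (a joint): Angle (rad, 0 shut) of the lid of the other bin, alike but only 150 mm wide, which stands to the left or right of the wide bin. Its lid must stay shut.

How it is judged:
At the end, for the whole second after the job is handed in: The wide bin's lid rests still on its stay: lid angle between 0.94 and 1.05 rad, stay swung out beyond 0.8 rad, lid turning slower than 0.05 rad/s; the narrow bin's lid is shut (below 0.05 rad) (value of joint wide_lid between 0.94 and 1.05 rad and value of joint wide_stay above 0.8 rad and velocity of joint wide_lid between -0.05 and 0.05 rad/s and value of joint narrow_lid below 0.05 rad); the robot touches nothing.
It fails at once if the wide bin's lid is let drop instead of lowered (falls faster than 2.0 rad/s) (velocity of joint wide_lid below -2 rad/s).
It fails at once if the narrow bin's lid is lifted (above 0.15 rad) (value of joint narrow_lid above 0.15 rad).
It also fails if it takes over 40 s, if anything falls off the work surface, if the arm or the gripper's body presses on something with over 40 N, if the wrist force passes 120 N, or if a joint passes its speed limit or range.

ROBOT

A 6-joint arm with a two-finger parallel gripper is mounted at the origin on the work surface. World frame = base frame: x ahead of the robot, y to its left, z up, the work surface at z = 0. Lengths are in m, angles in rad, forces in N, time in s.
With the tool pointing down it reaches from about 0.275 to 0.875 m from the base axis. Payload 12.5 kg.
Tool frame: the origin (TCP) lies at the very end of the fingers, on their centre line; the grasp point (between the pads) lies 19 mm behind it; x points along the fingers, z is the direction in which the jaws open and shut, and the axes are right-handed (so a half turn about x gives the same grasp; the last joint's range is limited). The gripper opens to 85 mm and grips with 20 to 120 N. Pads are 22 mm wide; open, the fingers measure 114 mm over their backs; the gripper's body (76 mm by 85 mm) begins 54 mm behind the grasp point. The pads swing forward as they close: fully open they stand 13 mm farther back than shut.
Start: joints at [1.258, 0.351, 1.652, -0, 1.139, -0.085], TCP at [0.124, 0.536, 0.231] pointing down, gripper open.
Joint ranges: [-2.75, 2.75], [-0.79, 2.1], [0.01, 2.65], [-1.57, 4.71], [0.07, 3.14], [-2.87, 2.87]. Speed limits (rad/s): [2.22, 2.22, 2.79, 3.14, 3.14, 3.14].

INTERFACE

Orientations are given as a unit quaternion [x, y, z, w].
In Python, from workcell import r gives the robot as it stands. Calls block until the motion is done:
- r.reach(position, orientation): joint-space move of the TCP to a pose.
- r.line_to(position, max_speed=0.15, rotation=None, max_force=None): straight line of the TCP; rotation=None keeps the orientation; max_speed is the mean speed in m/s. With max_force (N) it stops when the force on the tool has changed by that much, and returns True; else False.
- r.movej(angles): joint-space move.
- r.move_gripper(opening, newtons=None): opening from 0.0 (shut) to 1.0 (fully open); newtons is the grip in N (None keeps the last); returns when the fingers have stopped.
- r.pause(seconds).
- r.inverse_kinematics(position, orientation): joint angles nearest the present ones, or None.
- r.capture(name): name is "side" or "top"; returns a dict with "color" (480x640x3 uint8, blue, green, red), "range_z" (480x640 float32, m along the optical axis (not along the pixel's ray), 0 where there is no reading), "intrinsics" (3x3 intrinsics, pixels), "k1" (the pictures are not rectified: a ray, as slopes to the right and down, at radius r is drawn at 1 + k1 r^2 times it, then the intrinsics apply), "R" (3x3) and "t" (3): a world point X has camera coordinates R X + t. Camera axes: x right, y down, z forward; pixel columns grow to the right and rows downward; lengths in m; the calibration is good to about 2 mm. A picture is of the moment at which its call begins.
A pose or a line that the arm cannot do raises r.MotionError and nothing moves.
- r.sign_off(): hands the job in, once; it reports no verdict.
Readings, each from a call of its own:
- r.current_time_s(): time.
- r.current_qpos(): joint angles.
- r.current_dq(): joint speeds.
- r.current_joint_efforts(): joint torques, N m.
- r.current_position(): TCP position.
- r.current_ee_rot(): TCP orientation.
- r.current_contact_force(): force on the tool from outside, world axes, zero at the start.
- r.current_moment(): the same for the moment, N m.
- r.current_finger_gap(): opening from 0.0 (shut) to 1.0 (fully open).
Only numpy, scipy, OpenCV 4.12 (cv2) and the standard library are available. Lean on these libraries where they do the work, as an engineer would, in place of code of your own. Each camera call takes 0.05 s, during which the arm holds its last target.

## Working session

There is one attempt and no reset: what is moved stays moved. The work goes in short steps, each a Python script; the robot and the scene stay as the last script left them, time stands still between calls to the robot, and variables do not carry over. Pictures are saved under pics/ and viewed, and the job is handed in when it is done.

```bash
ls; mkdir -p pics
python3 - <<'E'
from workcell import r
import cv2, numpy as np
for n in ("top","side"):
    c=r.capture(n); cv2.imwrite(f"pics/{n}0.png",c["color"]); np.savez(f"{n}0.npz",**c)
    print(n,c["intrinsics"].tolist(),c["k1"],c["R"].round(3).tolist(),c["t"].round(3).tolist(),(c["range_z"]>0).mean())
print(r.current_time_s(),r.current_ee_rot(),r.current_contact_force())
E
```

```text
pics
top [[602.6648974054905, 0.0, 332.28603902146807], [0.0, 602.6648974054905, 239.5954713607284], [0.0, 0.0, 1.0]] -0.06391433242504002 [[-0.018, -1.0, 0.003], [-0.994, 0.017, -0.106], [0.105, -0.005, -0.994]] [0.034, 0.599, 1.445] 0.9960416666666667
side [[434.3761600854254, 0.0, 315.76260256627205], [0.0, 434.3761600854254, 237.77365466212146], [0.0, 0.0, 1.0]] -0.03185351527695214 [[0.982, -0.191, 0.0], [-0.137, -0.705, -0.696], [0.133, 0.684, -0.718]] [-0.587, 0.223, 0.99] 0.9959114583333334
0.1 [-0.44013352  0.55388186  0.43973438  0.5532911 ] [0.59664742 0.55985832 0.32570434]
```

View pics/top0.png

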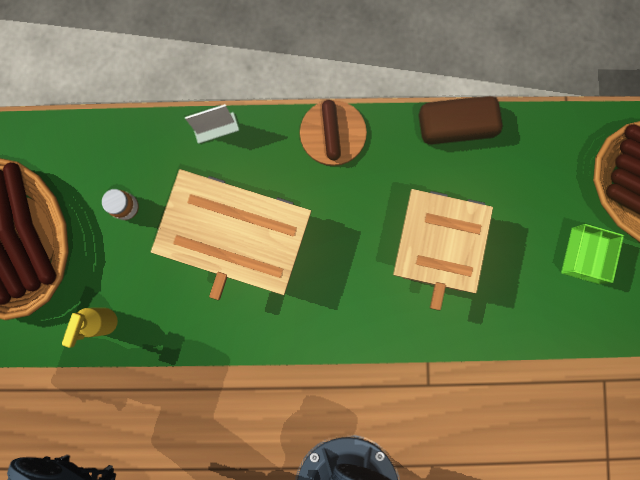

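View pics/side0.png

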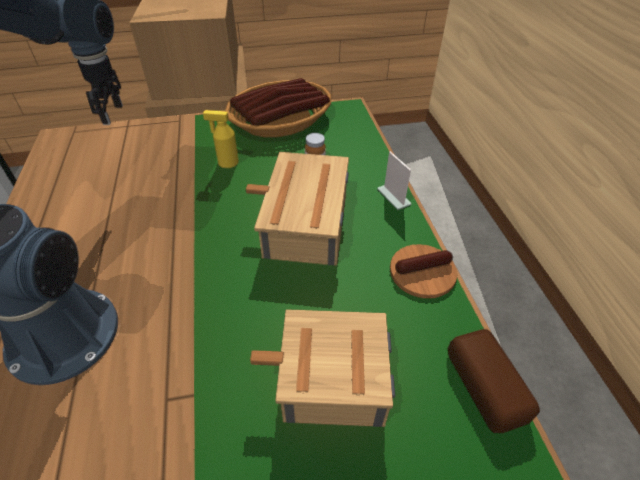

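The top view shows the wide bin with lid corners near (180,168), (310,210), (285,296) and (152,252), and its tab ending at (216,297). The narrow bin is to the right at about (443,240), tab at (438,297). The side view agrees. Next I'll measure using colour plus range.

```bash
cat > h.py <<'E'
import numpy as np, cv2
def pts(c):
    K=c["intrinsics"]; z=c["range_z"]; h,w=z.shape
    uv=np.stack(np.meshgrid(np.arange(w),np.arange(h)),-1).reshape(-1,1,2).astype(np.float64)
    n=cv2.undistortPoints(uv,K,np.array([float(c["k1"]),0,0,0])).reshape(h,w,2)
    P=np.dstack([n*z[...,None],z])
    return (P-c["t"])@c["R"]
E
python3 - <<'E'
import numpy as np,cv2
from h import *
c=dict(np.load("top0.npz")); P=pts(c); Z=P[...,2]
print("cloth z",np.median(Z[320:350,250:420]),"floorwood",np.median(Z[400:420,440:600]))
m=((Z>0.095)&(Z<0.16)); roi=np.zeros_like(m); roi[150:310,140:320]=1; m&=roi
hsv=cv2.cvtColor(c["color"],cv2.COLOR_BGR2HSV)
for p in [(225,225),(217,288),(240,212)]: print(p,hsv[p[1],p[0]],P[p[1],p[0]].round(4))
lid=m&(Z>0.11)
mm=cv2.morphologyEx(lid.astype(np.uint8),cv2.MORPH_OPEN,np.ones((25,25)))
q=P[mm>0]; print("lid z med",np.median(q[:,2]))
rect=cv2.minAreaRect(q[:,:2].astype(np.float32)); print(rect, cv2.boxPoints(rect))
tab=m&(mm==0)&(hsv[...,1]>120)&(hsv[...,0]<20)
n,l,s,_=cv2.connectedComponentsWithStats(tab.astype(np.uint8))
for i in range(1,n):
    if s[i,4]>60:
        t=P[l==i]; print(s[i],t.mean(0),t.min(0),t.max(0), cv2.minAreaRect(t[:,:2].astype(np.float32)))
E
```

```text
cloth z 0.000818904977099951 floorwood 0.00013394088060227186
(225, 225) [ 20 102 241] [0.6285 0.2706 0.1222]
(217, 288) [ 13 157 201] [0.4836 0.2883 0.1251]
(240, 212) [ 14 156 200] [0.6584 0.236  0.1207]
lid z med 0.12199806259175339
((0.5619513988494873, 0.25009775161743164), (0.140463724732399, 0.30302730202674866), 0.7997295260429382) [[0.4896116  0.4006164 ]
 [0.49384114 0.09761859]
 [0.6342912  0.0995791 ]
 [0.6300616  0.40257692]]
[187 194  92  37 908] [0.6597582  0.25693973 0.12355777] [0.61465249 0.14798798 0.11344758] [0.70287003 0.36022371 0.13275514] ((0.6592358946800232, 0.2548111081123352), (0.21750029921531677, 0.024339795112609863), 71.2931900024414)
[225 252  21  15 165] [0.54834918 0.24102238 0.12342204] [0.53253065 0.22365796 0.11678564] [0.56585336 0.26994965 0.13116437] ((0.5499236583709717, 0.24333465099334717), (0.04856244847178459, 0.02401638962328434), 70.92034912109375)
[274 266  10  12  91] [0.5184301  0.1491469  0.12373281] [0.50639043 0.13751735 0.11621197] [0.53181937 0.15837485 0.12909185] ((0.5186557769775391, 0.14941127598285675), (0.02121313102543354, 0.024363772943615913), 79.47676849365234)
[210 272  17  28 286] [0.48959607 0.28615591 0.12404094] [0.4585684  0.26767073 0.11204296] [0.52042738 0.30533113 0.13229449] ((0.489455908536911, 0.2869490683078766), (0.023602763190865517, 0.06122128292918205), 70.79240417480469)
```

```bash
cat >> h.py <<'E'
def cast(c,uv,z):
    n=cv2.undistortPoints(np.asarray(uv,float).reshape(-1,1,2),c["intrinsics"],np.array([float(c["k1"]),0,0,0])).reshape(-1,2)
    d=np.c_[n,np.ones(len(n))]@c["R"]; o=-c["R"].T@c["t"]
    return o+d*((z-o[2])/d[:,2])[:,None]
E
python3 - <<'E'
import numpy as np,cv2
from h import *
for name,roi,tabroi in (("top",(145,150,180,155),(205,270,30,35)),("side",(255,145,100,105),(240,178,45,22))):
    c=dict(np.load(name+"0.npz")); hsv=cv2.cvtColor(c["color"],cv2.COLOR_BGR2HSV)
    P=pts(c); 
    pale=((hsv[...,0]<28)&(hsv[...,2]>150)&(P[...,2]>.105)&(P[...,2]<.15)).astype(np.uint8)
    x,y,w,h=roi; m=np.zeros_like(pale); m[y:y+h,x:x+w]=pale[y:y+h,x:x+w]
    m=cv2.morphologyEx(cv2.morphologyEx(m,cv2.MORPH_CLOSE,np.ones((5,5))),cv2.MORPH_OPEN,np.ones((23,23)) if name=="top" else np.ones((17,17)))
    m2=cv2.findContours(m,cv2.RETR_EXTERNAL,cv2.CHAIN_APPROX_NONE)[0]; k=max(m2,key=cv2.contourArea)
    q=cast(c,k.reshape(-1,2),.122)[:,:2].astype(np.float32)
    print(name,"lid",cv2.minAreaRect(q))
    dark=((hsv[...,0]<20)&(hsv[...,1]>130)&(hsv[...,2]>120)).astype(np.uint8)
    x,y,w,h=tabroi; m=np.zeros_like(dark); m[y:y+h,x:x+w]=dark[y:y+h,x:x+w]
    k=max(cv2.findContours(m,cv2.RETR_EXTERNAL,cv2.CHAIN_APPROX_NONE)[0],key=cv2.contourArea)
    q=cast(c,k.reshape(-1,2),.126)[:,:2].astype(np.float32)
    print(name,"tab",cv2.minAreaRect(q),cv2.boxPoints(cv2.minAreaRect(q)).round(4).tolist())
E
```

```text
top lid ((0.6106399297714233, 0.25919491052627563), (0.32307180762290955, 0.21339242160320282), 71.40394592285156)
top tab ((0.48967334628105164, 0.2868706285953522), (0.021847115829586983, 0.06089860200881958), 71.43671417236328) [[0.45730000734329224, 0.28619998693466187], [0.5151000022888184, 0.2667999863624573], [0.5220000147819519, 0.2874999940395355], [0.4643000066280365, 0.3068999946117401]]
side lid ((0.6165755391120911, 0.26153290271759033), (0.3265736997127533, 0.21223199367523193), 71.5640640258789)
side tab ((0.4943768382072449, 0.2872741222381592), (0.02579672634601593, 0.05757145583629608), 64.72239685058594) [[0.462799996137619, 0.28790000081062317], [0.5149000287055969, 0.26330000162124634], [0.5259000062942505, 0.2865999937057495], [0.4738999903202057, 0.31119999289512634]]
```

```bash
cat >> h.py <<'E'
from scipy.spatial.transform import Rotation as Ro
YAW=np.radians(-18.55); UX=np.array([np.cos(YAW),np.sin(YAW),0]); UY=np.array([-UX[1],UX[0],0]); UZ=np.array([0,0,1.])
S0,L0=0.3645,0.4285
def tabpt(th):
    return (S0+.236-.236*np.cos(th)+.008*np.sin(th))*UX+L0*UY+(.110+.236*np.sin(th)+.008*np.cos(th))*UZ
def quat(p,flip=1):
    x=UX*np.cos(p)-UZ*np.sin(p); z=flip*UY; return Ro.from_matrix(np.c_[x,np.cross(z,x),z]).as_quat()
def xdir(p): return UX*np.cos(p)-UZ*np.sin(p)
def tcp(th,p,back=0.): return tabpt(th)+xdir(p)*(.019-back)
E
python3 - <<'E'
from workcell import r
from h import *
np.set_printoptions(precision=2,suppress=True)
c=dict(np.load("top0.npz")); P=pts(c)
b=P[300:350,60:120].reshape(-1,3); b=b[b[:,2]>.05]; print("bottle",b.min(0),b.max(0))
print(tabpt(0),tabpt(1.24))
for f in (1,-1):
  for p in (35,45,55,65,75):
    p=np.radians(p)
    print(f,round(np.degrees(p)),[r.inverse_kinematics(tcp(th,p,bk),quat(p,f)) for th,bk in((0,.1),(0,0),(.6,0),(1.25,0),(1.01,.1))])
E
```

```text
bottle [0.36 0.03 0.05] [0.44 0.62 1.5 ]
[0.48 0.29 0.12] [0.64 0.24 0.34]
1 35 [array([ 0.95,  0.45,  2.07, -1.4 ,  0.92,  0.8 ]), array([0.78, 0.6 , 2.02, 4.66, 0.82, 0.93]), array([ 0.7 ,  0.37,  1.93, -1.37,  0.79,  0.47]), array([ 0.5 ,  0.36,  1.69, -1.17,  0.71,  0.05]), array([ 0.71,  0.19,  1.82, -1.12,  0.9 ,  0.11])]
1 45 [array([ 0.87,  0.37,  2.03, -1.16,  0.8 ,  0.5 ]), array([ 0.73,  0.54,  2.  , -1.39,  0.67,  0.66]), array([ 0.65,  0.34,  1.88, -1.06,  0.73,  0.16]), array([ 0.47,  0.35,  1.61, -0.83,  0.75, -0.28]), array([ 0.65,  0.18,  1.72, -0.82,  0.92, -0.19])]
1 55 [array([ 0.78,  0.32,  1.97, -0.86,  0.74,  0.15]), array([ 0.67,  0.51,  1.95, -1.05,  0.59,  0.3 ]), array([ 0.59,  0.33,  1.81, -0.73,  0.75, -0.17]), array([ 0.43,  0.37,  1.52, -0.54,  0.86, -0.54]), array([ 0.57,  0.2 ,  1.61, -0.56,  1.01, -0.45])]
1 65 [array([ 0.68,  0.31,  1.89, -0.54,  0.77, -0.21]), array([ 0.61,  0.49,  1.9 , -0.66,  0.58, -0.11]), array([ 0.54,  0.34,  1.74, -0.45,  0.83, -0.44]), array([ 0.38,  0.4 ,  1.42, -0.33,  1.01, -0.73]), array([ 0.5 ,  0.24,  1.48, -0.35,  1.
[... 523 characters left out ...]
,  2.  , -1.39,  0.67, -2.48]), None, array([ 0.47,  0.35,  1.61, -0.83,  0.75,  2.86]), None]
-1 55 [None, array([ 0.67,  0.51,  1.95, -1.05,  0.59, -2.84]), None, array([ 0.43,  0.37,  1.52, -0.54,  0.86,  2.6 ]), array([ 0.57,  0.2 ,  1.61, -0.56,  1.01,  2.69])]
-1 65 [None, None, array([ 0.54,  0.34,  1.74, -0.45,  0.83,  2.7 ]), array([ 0.38,  0.4 ,  1.42, -0.33,  1.01,  2.41]), array([ 0.5 ,  0.24,  1.48, -0.35,  1.14,  2.49])]
-1 75 [array([ 0.59,  0.33,  1.8 , -0.27,  0.86,  2.64]), array([ 0.55,  0.5 ,  1.83, -0.33,  0.66,  2.68]), array([ 0.48,  0.36,  1.66, -0.23,  0.95,  2.5 ]), array([ 0.34,  0.45,  1.31, -0.17,  1.18,  2.29]), array([ 0.43,  0.3 ,  1.35, -0.18,  1.3 ,  2.35])]
```

Run:
```python
from workcell import r
from h import *
p=np.radians(55)
r.move_gripper(0.75)
r.reach(tcp(0,p,.1),quat(p))
print(r.line_to(tcp(0,p),max_speed=.1,max_force=10), r.current_position()-tcp(0,p),r.current_contact_force(),r.current_time_s())
for n in ("top","side"):
    c=r.capture(n); cv2.imwrite(f"pics/{n}1.png",cv2.resize(c["color"][130:370,120:440] if n=="top" else c["color"][80:320,160:480],(800,600)))
```

```text
False [1.78068944e-05 2.37758926e-04 4.50428397e-04] [ 0.00059662 -0.34149266 -0.02492847] 3.025
```

View pics/top1.png

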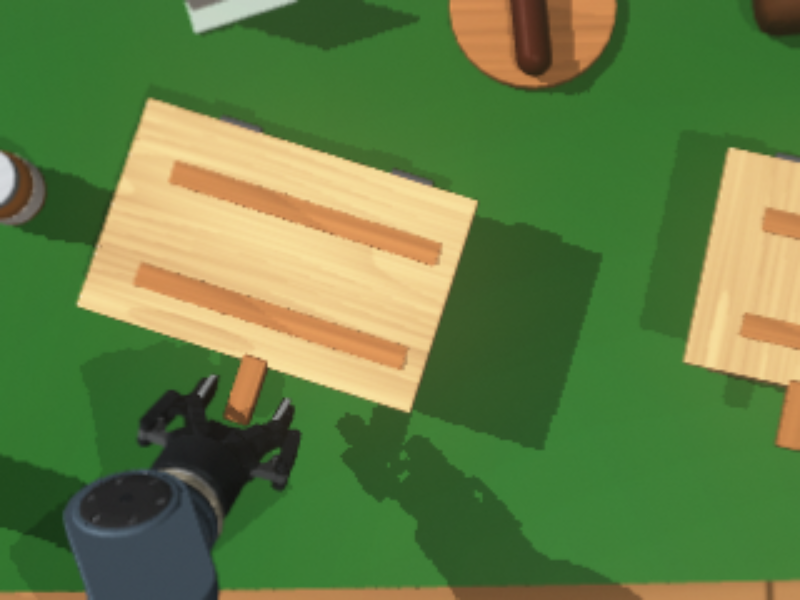

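View pics/side1.png

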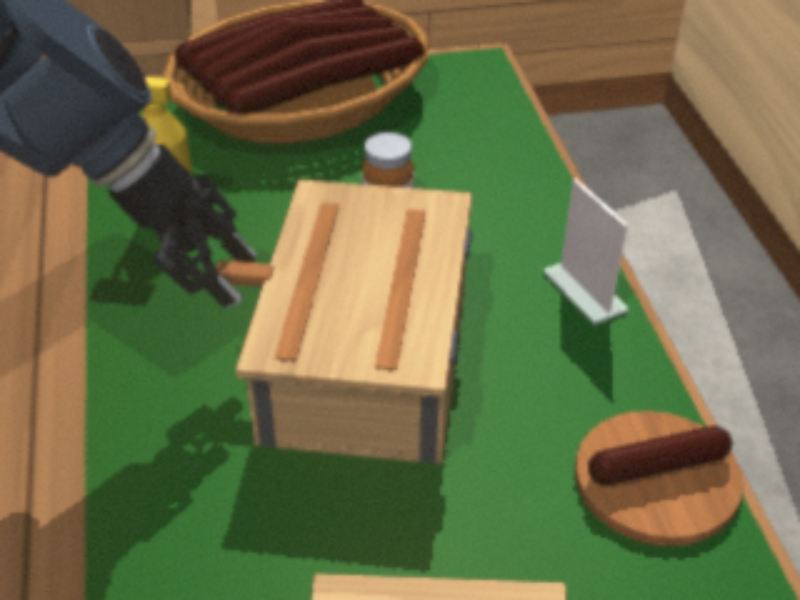

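In the top crop, the fingertips at (208,388) and (283,410) straddle the tab at (246,388), evenly on both sides. The side crop agrees. Next I'll grip and lift the lid a little.

```bash
cat >> h.py <<'E'
def pit(th): return np.radians(55+20*th/1.24)
E
python3 - <<'E'
from workcell import r
from h import *
np.set_printoptions(precision=3,suppress=True)
r.move_gripper(0.0,30)
print("gap",r.current_finger_gap(),r.current_contact_force())
for th in (.08,.16,.24,.32):
    r.line_to(tcp(th,pit(th)),max_speed=.1,rotation=quat(pit(th)))
    print(th,r.current_contact_force(),r.current_finger_gap())
print(r.current_time_s())
c=r.capture("side"); cv2.imwrite("pics/side2.png",cv2.resize(c["color"][80:320,160:480],(800,600)))
E
```

```text
gap 0.27620230084685016 [-0.496 14.16  -0.476]
0.08 [ 1.285 13.877 -1.257] 0.2733298330280949
0.16 [ 2.214 14.397 -2.114] 0.2755220630067699
0.24 [ 3.47  14.628 -1.154] 0.27610173867215
0.32 [ 3.358 16.035 -1.537] 0.27810972147064256
4.9
```

View pics/side2.png

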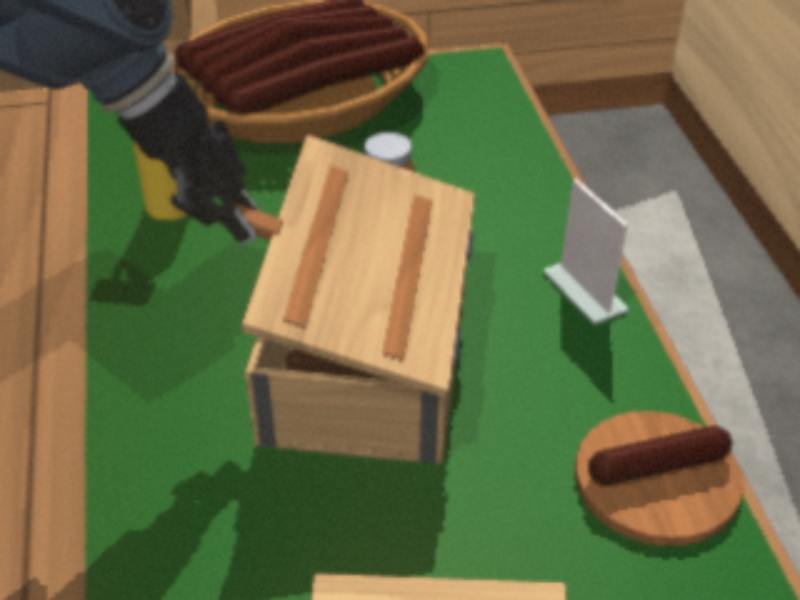

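The lid is rising in the grip: the tab is held at (255,218) in the crop, and forces are small. A sideways force of 14 N means my centring is about 1 mm off, so I'll shift 1 mm and continue.

```bash
sed -i 's/0.4285/0.4295/' h.py
python3 - <<'E'
from workcell import r
from h import *
np.set_printoptions(precision=3,suppress=True)
for th in np.arange(.42,1.25,.0911):
    r.line_to(tcp(th,pit(th)),max_speed=.1,rotation=quat(pit(th)))
    f=r.current_contact_force(); print(round(th,3),f,r.current_finger_gap())
    if np.linalg.norm(f)>50: print("stop");break
print(r.current_time_s())
for n in ("top","side"):
    c=r.capture(n); np.savez(f"{n}3.npz",**c); cv2.imwrite(f"pics/{n}3.png",cv2.resize(c["color"][130:370,120:440] if n=="top" else c["color"][80:320,160:480],(800,600)))
E
```

```text
0.42 [ 1.609 11.617  0.437] 0.2738922615988909
0.511 [-0.457 11.493  0.271] 0.27809748840346493
0.602 [-1.212 12.862  2.53 ] 0.2754751473071128
0.693 [-2.355 12.447  4.154] 0.2750604858543028
0.784 [-2.084 11.797  4.321] 0.26980725480425527
0.876 [-2.056 11.431  5.879] 0.276940442722524
0.967 [-2.067 11.927  6.658] 0.277784818433252
1.058 [-1.739 11.042  8.199] 0.27560040299601357
1.149 [-1.444 11.32   8.216] 0.2734247353412579
1.24 [-1.572 10.367  9.663] 0.2744321046952704
8.5583
```

View pics/top3.png

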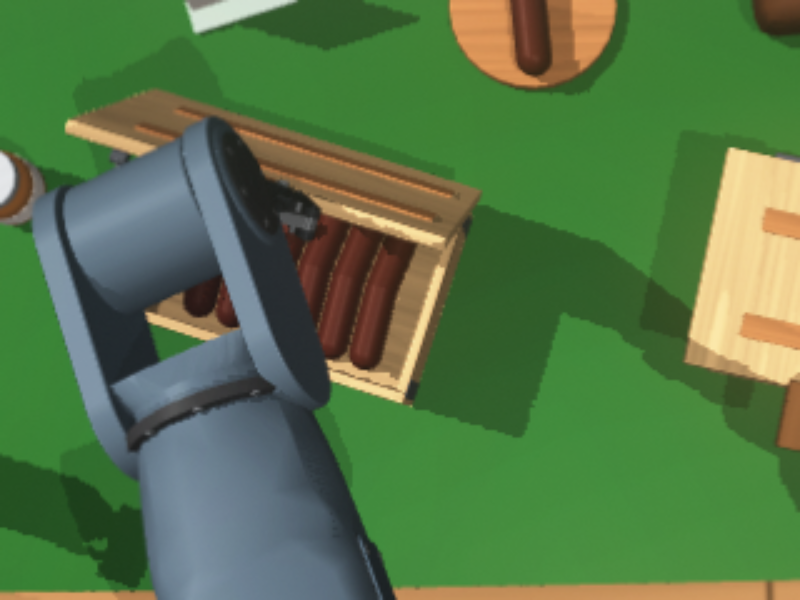

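View pics/side3.png

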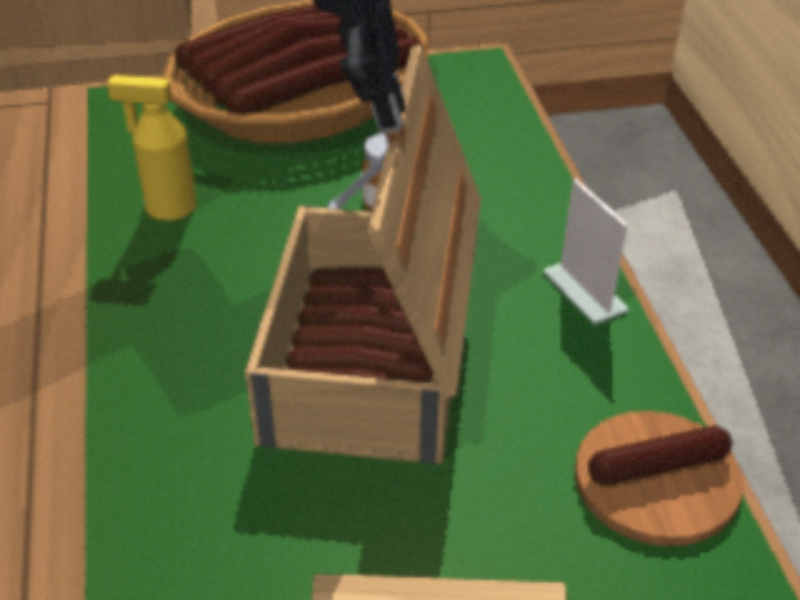

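The side crop shows the lid nearly upright and the steel stay out, its bar running from (333,207) to (378,170). I'll check the lid angle from range data before lowering.

```bash
cat >> h.py <<'E'
def lidang(c,px):
    # px: polygon (full-image pixels) inside the lid's top face; plane fit with the hinge direction known
    P=pts(c); m=np.zeros(P.shape[:2],np.uint8); cv2.fillPoly(m,[np.array(px,np.int32)],1)
    q=P[(m>0)&(c["range_z"]>0)]; s=q@UX; z=q[:,2]
    d=np.c_[s,z]-np.median(np.c_[s,z],0); d=d[np.linalg.norm(d,axis=1)<.15]
    u=np.linalg.svd(d-d.mean(0),full_matrices=False)[2][0]; u=u*np.sign(u[1])
    return np.arctan2(u[1],-u[0]),len(d)
E
python3 - <<'E'
from h import *
c=dict(np.load("side3.npz"))
f=lambda L:[(160+x*.4,80+y*.4) for x,y in L]
print(lidang(c,f([(425,100),(470,200),(450,330),(400,255)])))
P=pts(c)
for L in ([(422,85),(408,250),(440,340),(470,205)],): print(lidang(c,f(L)))
E
```

```text
(np.float64(1.205608552354315), 1485)
(np.float64(1.2005486840605564), 1445)
```

Run:
```python
from workcell import r
from h import *
np.set_printoptions(precision=3,suppress=True)
def go(th,v,mf=None):
    s=r.line_to(tcp(th,pit(th)),max_speed=v,rotation=quat(pit(th)),max_force=mf)
    print(round(th,3),s,r.current_contact_force()); return s
go(1.285,.05); r.pause(.3)
for th in (1.23,1.17,1.11): go(th,.05)
for th in np.arange(1.085,.96,-.02):
    if go(th,.04,7): break
print(r.current_time_s(),r.current_position())
c=r.capture("side"); np.savez("side4.npz",**c); cv2.imwrite("pics/side4.png",cv2.resize(c["color"][80:320,160:480],(800,600)))
```

```text
1.285 False [-1.842 10.166  9.814]
1.23 False [ 1.941 10.223  6.64 ]
1.17 False [3.439 9.594 3.134]
1.11 False [ 3.192 10.874  2.001]
1.085 False [ 3.476 11.249  1.498]
1.065 False [ 3.822 10.667  0.611]
1.045 False [ 4.356 10.533  0.221]
1.025 True [ 8.645 -0.202  3.105]
11.6 [0.605 0.252 0.3  ]
```

View pics/side4.png

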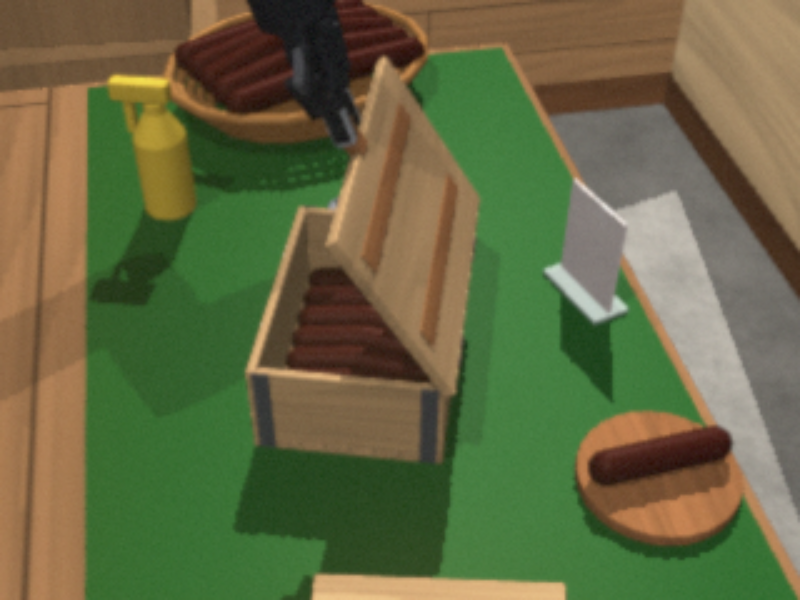

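The lid has stopped on something at a commanded angle of about 1.03, with a clear force jump. The front edge is at (330,245) to (380,60), and the bar top shows at (333,207). I'll check the angle and seat the lid.

Run:
```python
from workcell import r
from h import *
np.set_printoptions(precision=3,suppress=True)
f=lambda L:[(160+x*.4,80+y*.4) for x,y in L]
c=dict(np.load("side4.npz")); poly=f([(388,85),(470,200),(448,350),(345,240)]); print(lidang(c,poly))
for th in (1.02,1.01,1.0):
    s=r.line_to(tcp(th,pit(th)),max_speed=.03,rotation=quat(pit(th)),max_force=8); fc=r.current_contact_force(); print(th,s,fc)
    if s or fc[2]<-8 or fc[2]>12: break
c=r.capture("side"); print(lidang(c,poly),r.current_time_s())
```

```text
(np.float64(1.0017924059284349), 2942)
1.02 True [9.196 1.273 1.724]
(np.float64(1.0017513191245566), 2937) 11.9083
```

Run:
```python
from workcell import r
from h import *
np.set_printoptions(precision=3,suppress=True)
print(r.current_position()-tcp(1.02,pit(1.02)),r.current_contact_force())
for th in (1.015,1.005):
    s=r.line_to(tcp(th,pit(th)),max_speed=.02,rotation=quat(pit(th)),max_force=12); fc=r.current_contact_force(); print(th,s,fc,r.current_position()-tcp(th,pit(th)))
    if s: break
f=lambda L:[(160+x*.4,80+y*.4) for x,y in L]
c=r.capture("side"); print(lidang(c,f([(388,85),(470,200),(448,350),(345,240)])),r.current_time_s())
```

```text
[0.004 0.001 0.003] [9.524 0.954 2.863]
1.015 True [8.686 0.381 2.79 ] [0.005 0.001 0.003]
(np.float64(1.002457492167851), 2931) 12.1833
```

It stops at once on each attempt and the angle is unchanged, so the lid is seated rigidly. Now I'll release and back off along the tool axis.

Run:
```python
from workcell import r
from h import *
np.set_printoptions(precision=3,suppress=True)
f=lambda L:[(160+x*.4,80+y*.4) for x,y in L]; poly=f([(388,85),(470,200),(448,350),(345,240)])
r.move_gripper(0.36); print(r.current_contact_force())
r.move_gripper(0.75); print(r.current_contact_force())
c=r.capture("side"); print(lidang(c,poly))
x=Ro.from_quat(r.current_ee_rot()).as_matrix()[:,0]
print(r.line_to(r.current_position()-.05*x,max_speed=.08,max_force=8))
x2=r.current_position()-.06*x-.06*UX
print(r.line_to(x2,max_speed=.12,max_force=8),r.current_contact_force())
r.pause(.5)
for n in ("top","side"):
    c=r.capture(n); cv2.imwrite(f"pics/{n}5.png",cv2.resize(c["color"][130:370,120:440] if n=="top" else c["color"][80:320,160:480],(800,600)))
print(lidang(c,poly),r.current_time_s())
```

```text
[ 0.018  0.19  -0.071]
[-1.023  0.517  0.304]
(np.float64(1.0094190265315675), 2937)
False
False [0.216 0.419 0.021]
(np.float64(1.0088577014885687), 2940) 15.2333
```

View pics/side5.png

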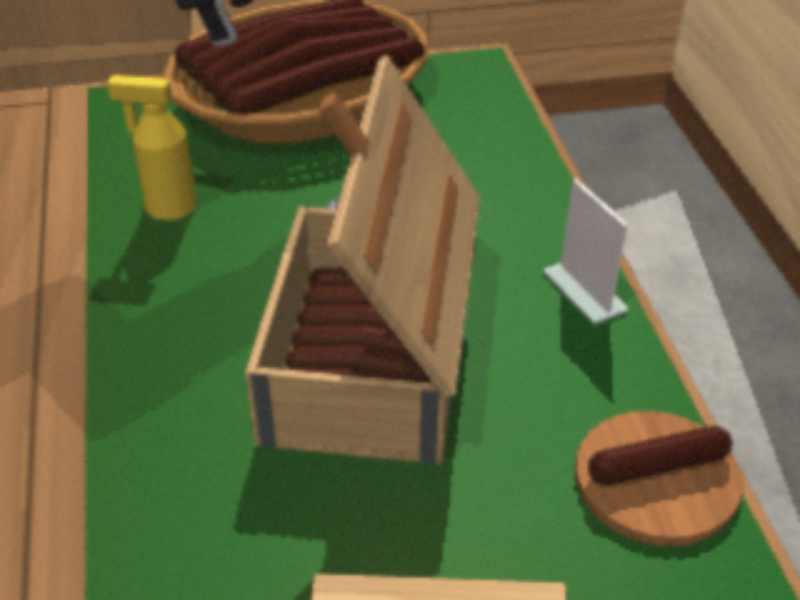

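View pics/top5.png

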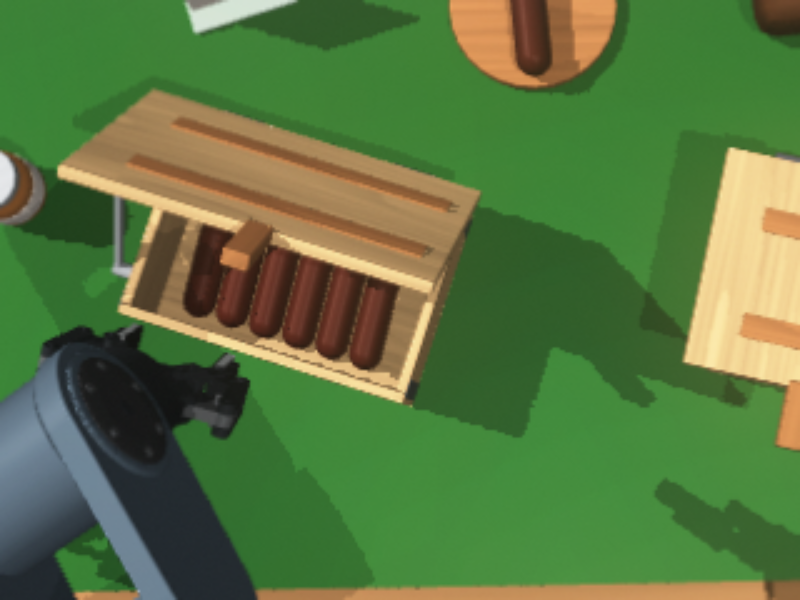

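The lid stands free at about 1.01 rad. In the top crop the stay bar runs from (122,270) up under the lid at (118,198). The gripper, near (215,395), is well clear, and the narrow lid at (740,260) is unmoved. I'll hand the job in.

```bash
python3 -c "
from workcell import r
r.sign_off(); print(r.current_time_s())"
```

```text
the job is handed in; nothing more can be done
the job is handed in; nothing more can be done
```

The wide bin's lid now stands propped open on its stay by itself, and I handed the job in at about 15 s; no verdict is reported.

**What I did:** I gripped the tab and lifted the lid to a commanded 1.285 rad, past the 1.15 needed to free the stay. I then lowered it slowly until it met the stay, let go, and backed the gripper off.

**Last checks:**
- **Lid angle:** the range camera gave 1.009 rad both right after release and after backing off and a 0.5 s pause, so the lid was still.
- **Stay:** it is visible under the lid's left overhang. I did not measure its angle directly; the lid stopping at 1.01 rad is what shows it is carrying the lid.
- **Contact:** the force on the tool was about 0.5 N, and the gripper was clear of everything.
- **Narrow bin:** its lid looked shut and unmoved in the top picture.

**Disagreements:**
- With the arm commanded to 1.24 rad, the camera read only about 1.20. I raised the lid further for margin before lowering it.
- There was a sideways force of 10–16 N during the lift because the grip was about 1 mm off centre. It was harmless and vanished on release.

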